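# Clamp a tube collar in the trigger clamp

## Robot

A 6-joint arm with a two-finger parallel gripper is mounted at the origin on the work surface. World frame = base frame: x ahead of the robot, y to its left, z up, the work surface at z = 0. Lengths are in m, angles in rad, forces in N, time in s.
With the tool pointing down it reaches from about 0.375 to 0.9 m from the base axis. Payload 3.1 kg.
Tool frame: the origin (TCP) lies midway between the tips of the shut fingers; the grasp point (between the pads) lies 19 mm behind it (manip.hold_point_z is the distance from the TCP to the grasp point, in m); x points along the fingers, y is the direction in which the jaws open and shut, and the axes are right-handed (so a half turn about x gives the same grasp; the last joint's range is limited). The gripper opens to 85 mm and grips with 20 to 120 N. Pads are 22 mm wide; open, the fingers measure 114 mm over their backs; the gripper's body (76 mm by 85 mm) begins 54 mm behind the grasp point. The pads swing forward as they close: fully open they stand 13 mm farther back than shut.
Start: joints at [-1.359, 0.527, 1.433, -0, 1.181, -0.178], TCP at [0.238, -0.578, 0.231] pointing down, gripper open.
Joint ranges: [-3.08, 3.08], [-0.75, 2.2], [0.22, 2.44], [-1.43, 4.57], [0, 2.65], [-2.85, 2.85]. Speed limits (rad/s): [2.79, 2.79, 3.14, 3.14, 3.14, 3.14].

## Interface

Orientations are given as a unit quaternion [x, y, z, w].
In Python, from station import manip, snapshot gives the robot as it stands.
- The arm moves only by the tool play_rows, never from a script. Its argument "series" is a list of rows, each a list of 4 numbers: the shift along the tool's x, y, z in m, then the turn about the tool's x in degrees. In form: [[tx, ty, tz, spin], ...]. A call has 1 to 20 rows; each row is the pose to reach, as a shift and turn from the pose measured when the call began, along the tool's axes at that moment; what a row does not reach only later rows make up. A row lasts 1/10 s, in which the tool goes at most 50 mm and 8.59 degrees, less where a joint would pass 70% of its speed; a pose out of reach is approached as far as the arm can. A call with a gripper value outside its range is refused whole. "claw" is the opening in per cent of the stroke, from 0 (shut) to 100 (fully open), set as the call begins (left out, the last holds). The fingers move at their own pace and stop on an object; "force" is the grip in N (left out, the last holds). Time passes only in rows, so rows that repeat a pose let the fingers close. It gives the time, the measured TCP pose, the force and the opening at its end, in the units of the state.
- manip.sense(): the state, without advancing time (a new reading comes with each control period).
- snapshot(name): name is "side" or "top" or "wrist"; returns a dict with "image" (400x640x3 uint8, blue, green, red), "depth" (400x640 float32, m along the optical axis (not along the pixel's ray), 0 where there is no reading), "fov_y" (degrees; the focal length in pixels is half the picture's height over the tangent of half this angle, whatever the lens; pixels are square), "cx", "cy" (the principal point, pixels), "R" (3x3) and "t" (3): a world point X has camera coordinates R X + t. Camera axes: x right, y down, z forward; pixel columns grow to the right and rows downward; lengths in m; the calibration is good to about 2 mm. The wrist camera is an equidistant fisheye: a pixel r from the principal point sees the ray r / f radians off the axis. A picture is of the moment at which its call begins.
- manip.sign_off(): hands the job in, once; it reports no verdict.
The state is a dict: "t": time; "q": joint angles; "qd": joint speeds; "tau": joint torques, N m; "tcp_pos": TCP position; "tool_rot": TCP orientation; "force": force on the tool from outside, world axes, zero at the start; "ft_torque": the same for the moment, N m; "finger_gap": opening from 0.0 (shut) to 1.0 (fully open).
Only numpy, scipy, OpenCV 4.12 (cv2) and the standard library are available. Lean on these libraries where they do the work, as an engineer would, in place of code of your own. Each camera call takes 0.05 s, during which the arm holds its last target.

## Task

Stand the square metal tube collar on the seat of the bench clamp, its longer side along the clamp, between the jaw and the stop, and let it go; then squeeze the clamp's trigger again and again, letting it spring back each time, until the sliding jaw holds the collar firmly against the stop. Tighten by feel and only with the trigger: do not push the jaw by hand, do not overtighten, and leave the other things on the bench where they are.

Things in the scene. Friction and masses are not known exactly. Their poses are not given: they have to be found in the camera images.
- collar_center (a point): Centre (half-way up) of the square tube collar: loose aluminium block, 40 mm along its x, 36 mm along its y, 45 mm tall (z up), 0.11 to 0.22 kg, with an 18 mm bore down the middle. It stands on the bench left of the clamp. Grasp from above across its y faces, so that its 40 mm length can lie along the clamp. The round ring is not the one.
- clamp: Bench clamp, like a caulking gun screwed down on a 290 x 90 x 12 mm base. Origin on the bench top; x along the clamp from handle to stop (the way the jaw closes), z up. Along x: fixed handle -78 to -64 mm, trigger, grey housing -105 to 10 mm (73 mm high), sliding jaw, seat, stop on a post (72 mm high). All centred on y = 0.
- seat (a point): On the flat aluminium seat where the collar stands: top 30 mm above the bench, 60 mm wide, x = 36 to 128 mm in the clamp's frame; this point is at x = 95 mm. The flat face of the stop is at x = 114 to 120 mm: its screw may be set anywhere in these 6 mm; it is not measured and does not move in use. Axes as the clamp's.
- pad_face (a point): Centre of the flat rubber face of the sliding jaw, 52 mm above the bench; x points towards the stop. Jaw and stop faces are 32 to 34 mm wide, 34 to 70 mm above the bench. At the start they stand 54 to 72 mm apart. The rubber gives about 1 mm for 8 N.
- jaw (a joint): Travel of the sliding jaw towards the stop, m (0 to 0.046; starts at 0 to 0.012; its face is at x = 48 mm + this in the clamp's frame). It stays where the ratchet has brought it; once it bears on the collar it settles back by up to 2 mm when the trigger is let go and keeps a grip of 6 to 16 N.
- trigger (a joint): Trigger angle, rad: 0 let go, 0.40 fully squeezed (its own hard stop); a spring returns it. Each squeeze past 0.32 brings the jaw on by one 5 mm tooth; let it go right back for the next. Pull along the clamp at trigger_grip: 2 to 4 N idle (first 12 mm at most), 7 to 12 N driving the free jaw, then 1 N more for each 2.7 N on the collar. 14 to 16 N is firm; above 18 N overtightens.
- trigger_grip (a point): Middle of the trigger, 60 mm from its pivot, 128 mm above the bench, at x = -31 mm in the clamp's frame when let go, -55 mm when squeezed. An upright black paddle, 10 mm thick, 22 mm wide, its top at 150 mm, between handle and jaw. Its jaw side is pulled towards the handle, 24 mm at this height. The pivot is 70 mm above the bench at x = -45 mm.
- handle_grip (a point): Middle of the fixed handle behind the trigger, 130 mm above the bench: an upright black bar 14 mm thick along the clamp, 24 mm wide, its top at 150 mm. Trigger and handle together measure 52 mm over their outer sides at this height when let go, 28 mm when squeezed.
- round_collar: Bystander: loose aluminium ring, 48 mm across, 22 mm tall; origin under its centre.
- sample_jar: Bystander: amber jar 48 mm across, 70 mm tall; origin under its centre.
- sample_vial: Bystander: amber vial 32 mm across, 65 mm tall; origin under its centre.
- beaker: Bystander: glass beaker 68 mm across, 85 mm tall; origin under its centre.
- screwdriver: Bystander: screwdriver lying on the bench in front of the clamp.
- solvent_can: Bystander: white bottle 70 mm across, 150 mm tall; origin under its centre.
Mind the look-alikes: they are no part of the job. Leave any turquoise look-alike of the part that bears collar_center alone.

How it is judged:
By the outcome, as a careful person would: the job done as asked, in the order asked, and still so for the second after the job is handed in, with the robot touching nothing.
It also fails if it takes over 64 s, if anything falls off the work surface, if the arm or the gripper's body presses on something with over 40 N, if the wrist force passes 120 N, or if a joint passes its speed limit or range.

## Working session

There is one attempt and no reset: what is moved stays moved. The work goes in short steps, Python scripts to look and compute and a tool call to move; the robot and the scene stay as the last step left them, time stands still between calls to the robot, and variables do not carry over. Pictures are saved under pics/ and viewed, and the job is handed in when it is done.

Besides the shell and the picture viewer there is one more tool, called after "Request:" by a JSON object that holds its "api" and its "payload". play_rows: Moves the arm, as the interface text tells. Its arguments: {"type":"object","properties":{"series":{"type":"array","items":{"type":"array","items":{"type":"number"}}},"claw":{"type":"number"},"force":{"type":"number"}},"required":["series"]}

```bash
mkdir -p pics; ls
cat > h.py <<'E'
import numpy as np, cv2, pickle
from station import manip, snapshot
def grab(n,tag):
    s=snapshot(n); cv2.imwrite(f'pics/{tag}.png',s['image']); pickle.dump(s,open(f'pics/{tag}.pkl','wb')); return s
def load(tag): return pickle.load(open(f'pics/{tag}.pkl','rb'))
def f(s): return 200/np.tan(np.radians(s['fov_y'])/2)
def pt(s,u,v):  # depth point (pinhole)
    z=s['depth'][int(v),int(u)]; c=np.array([(u-s['cx'])/f(s)*z,(v-s['cy'])/f(s)*z,z]); return np.array(s['R']).T@(c-s['t'])
def plane(s,u,v,h):
    R=np.array(s['R']);d=R.T@np.array([(u-s['cx'])/f(s),(v-s['cy'])/f(s),1]);o=-R.T@np.array(s['t']); return o+d*(h-o[2])/d[2]
E
python3 - <<'E'
from h import *
for n in ['side','top','wrist']:
    s=grab(n,n+'0'); print(n,s['fov_y'],s['cx'],s['cy'],(-np.array(s['R']).T@s['t']).round(3))
print(manip.sense(), manip.hold_point_z)
E
```

```text
pics
side 42.86346077348357 318.5501685835746 194.7811942213416 [0.454 0.836 0.791]
top 43.17100823748386 330.26407809453286 201.16219691073752 [0.426 0.037 1.325]
wrist 65.70646984690485 315.86131434977864 201.5285933687724 [ 0.307 -0.549  0.373]
{'t': 0.15, 'q': array([-1.35852095e+00,  5.28290245e-01,  1.43361033e+00,  2.14000096e-05,
        1.18138953e+00, -1.78490770e-01]), 'qd': array([-0.00017996, -0.00335566, -0.00458464,  0.00090142,  0.0003818 ,
       -0.00048934]), 'tau': array([ 3.02220078e-04, -4.42745483e+01, -1.78276742e+01, -2.76066166e-04,
        5.60412038e-03, -1.47734130e-05]), 'tcp_pos': array([ 0.23798177, -0.57732787,  0.23053455]), 'tool_rot': array([-0.69365009, -0.13787666,  0.69365637, -0.13667631]), 'force': array([0.30050852, 0.66514525, 0.12378476]), 'ft_torque': array([ 0.01289069, -0.03744912, -0.03973648]), 'finger_gap': 1.0008041625706456} 0.0187
```

View pics/top0.png

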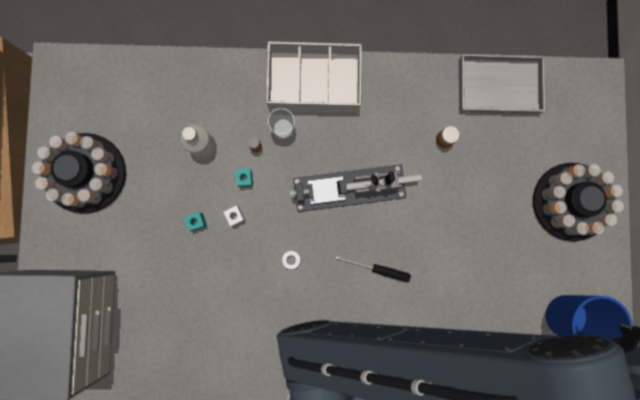

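View pics/side0.png

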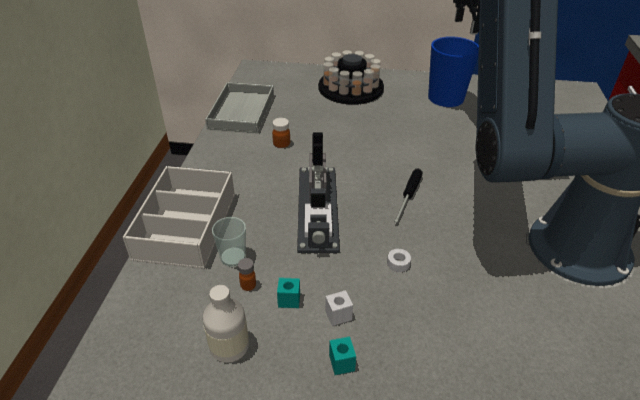

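Candidates in the top view: the silver square block (234,216), turquoise look-alikes (244,177) and (194,221), and the round ring (291,260). The description fits the silver square at (234,216), so I'll check it in a crop.

Run:
```python
from h import *
s=load('top0'); im=s['image']
a=cv2.resize(im[190:245,205:265],None,fx=8,fy=8,interpolation=cv2.INTER_CUBIC)
b=cv2.resize(im[155:220,280:430],None,fx=5,fy=5,interpolation=cv2.INTER_CUBIC)
cv2.imwrite('pics/cropA.png',a);cv2.imwrite('pics/cropB.png',b)
g=im.min(axis=2); roi=np.zeros_like(g); roi[195:240,212:258]=1
for th in (120,150,170):
    m=((g>th)&(roi>0)).astype(np.uint8)
    c=max(cv2.findContours(m,0,2)[0],key=cv2.contourArea); r=cv2.minAreaRect(c); print(th,r)
    bx=cv2.boxPoints(r); P=np.array([plane(s,*p,0.045) for p in bx]); print(P.round(4).tolist(), P.mean(0).round(4), np.linalg.norm(np.diff(P,axis=0),axis=1).round(4))
print(pt(s,228,210),pt(s,240,221))
```

```text
120 ((234.5, 217.0), (44.0, 45.0), 90.0)
[[0.5454, 0.3014, 0.045], [0.5477, 0.188, 0.045], [0.4365, 0.1848, 0.045], [0.4345, 0.2973, 0.045]] [0.491  0.2429 0.045 ] [0.1133 0.1112 0.1125]
150 ((232.6000213623047, 215.20004272460938), (16.099689483642578, 15.205260276794434), 63.43495178222656)
[[0.5044, 0.2743, 0.045], [0.5223, 0.2407, 0.045], [0.4862, 0.2214, 0.045], [0.4684, 0.255, 0.045]] [0.4953 0.2479 0.045 ] [0.038  0.0409 0.0379]
170 ((232.6999969482422, 215.3999786376953), (15.652477264404297, 14.310836791992188), 63.43495178222656)
[[0.5039, 0.2728, 0.045], [0.5207, 0.2412, 0.045], [0.4857, 0.2224, 0.045], [0.4689, 0.254, 0.045]] [0.4948 0.2476 0.045 ] [0.0358 0.0398 0.0357]
[0.50816858 0.25973524 0.04564213] [0.48101078 0.22885003 0.04474044]
```

View pics/cropA.png

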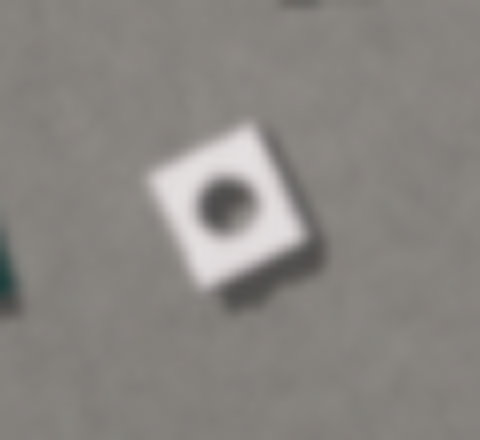

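View pics/cropB.png

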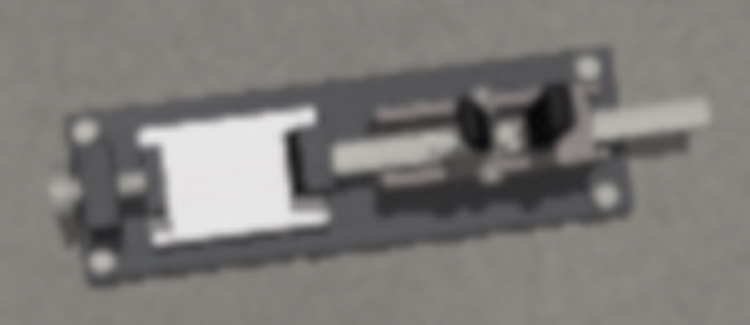

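The crop shows the silver square block with its bore, centred near (232.7,215.4) in the top view. The clamp's seat (white) is near (325,190), with the stop on the left and the handle on the right. Next I'll measure the clamp.

Run:
```python
from h import *
s=load('top0'); im=s['image'];g=im.min(axis=2)
roi=np.zeros_like(g); roi[170:210,302:350]=1
m=((g>200)&(roi>0)).astype(np.uint8)
c=max(cv2.findContours(m,0,2)[0],key=cv2.contourArea); r=cv2.minAreaRect(c);print(r)
P=np.array([plane(s,*p,0.030) for p in cv2.boxPoints(r)]);print(P.round(4).tolist(),P.mean(0).round(4),np.linalg.norm(np.diff(P,axis=0),axis=1))
print('screws')
S=[]
for u,v in [(85,130),(100,262),(588,68),(606,195)]:
    p=plane(s,280+u/5-.4,155+v/5-.4,0.014);S.append(p);print(p.round(4))
S=np.array(S); ax=(S[0]+S[1]-S[2]-S[3]);print('axis ang',np.degrees(np.arctan2(ax[1],ax[0])),'mid',S.mean(0))
# base dark
hsv=im[160:215,285:412]
print(np.round(P,4))
s2=load('side0'); cv2.imwrite('pics/cropC.png',cv2.resize(s2['image'][120:260,280:360],None,fx=4,fy=4,interpolation=cv2.INTER_CUBIC))
s3=load('wrist0')
```

```text
((326.3080749511719, 189.63768005371094), (21.563169479370117, 32.37674331665039), 82.64761352539062)
[[0.588, 0.0577, 0.03], [0.6004, -0.025, 0.03], [0.5451, -0.033, 0.03], [0.5328, 0.0494, 0.03]] [0.5666 0.0123 0.03  ] [0.08362867 0.05592734 0.08333994]
screws
[0.5904 0.0899 0.014 ]
[0.5215 0.0806 0.014 ]
[ 0.6287 -0.1734  0.014 ]
[ 0.5617 -0.1832  0.014 ]
axis ang 98.47218495908491 mid [ 0.57558036 -0.04651208  0.014     ]
[[ 0.588   0.0577  0.03  ]
 [ 0.6004 -0.025   0.03  ]
 [ 0.5451 -0.033   0.03  ]
 [ 0.5328  0.0494  0.03  ]]
```

View pics/cropC.png

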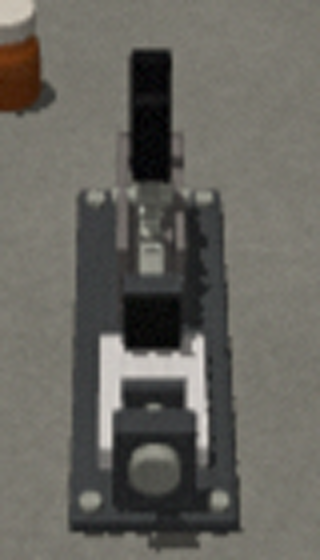

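View pics/wrist0.png

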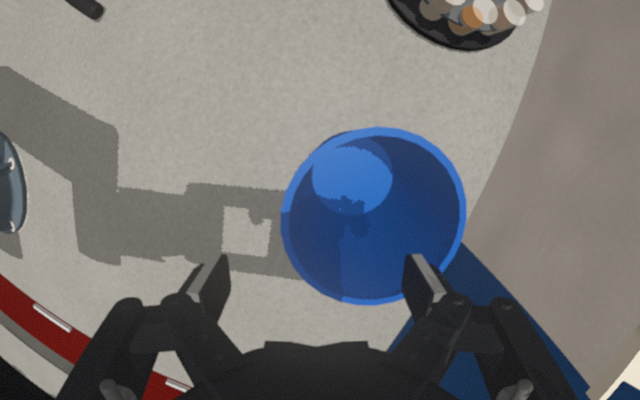

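```bash
cat >> h.py <<'E'
from scipy.spatial.transform import Rotation as Ro
def goto(xyz, yang, st=None):
    """print row numbers to bring TCP to xyz with tool y heading yang deg (mod 180)"""
    st=st or manip.sense(); R=Ro.from_quat(st['tool_rot']).as_matrix()
    d=R.T@(np.array(xyz)-st['tcp_pos']); cur=np.degrees(np.arctan2(R[1,1],R[0,1]))
    # spin about tool x (down): +spin turns heading by -spin
    a=-(yang-cur); a=(a+90)%180-90
    print('shift mm',(d*1000).round(1),'spin',round(a,1),'or',round(a-180*np.sign(a),1),'heading y',cur.round(1),'q1,q6',st['q'][[0,5]].round(3))
E
python3 - <<'E'
from h import *
st=manip.sense(); print(Ro.from_quat(st['tool_rot']).as_matrix().round(3))
goto([0.495,0.248,0.23],118.2)
goto([0.46,0.1,0.26],118.2)
E
```

```text
[[-0.     0.381 -0.925]
 [ 0.002 -0.925 -0.381]
 [-1.    -0.002 -0.   ]]
shift mm [   1.8 -665.2 -552. ] spin -5.8 or 174.2 heading y -67.6 q1,q6 [-1.359 -0.178]
shift mm [ -28.4 -541.8 -463.3] spin -5.8 or 174.2 heading y -67.6 q1,q6 [-1.359 -0.178]
```

Request:
{"api": "play_rows", "payload": {"series": [[-0.03,-0.05,-0.05,0],[-0.03,-0.1,-0.1,0],[-0.03,-0.13,-0.14,0],[-0.03,-0.16,-0.18,0],[-0.03,-0.2,-0.22,0],[-0.03,-0.23,-0.25,0],[-0.03,-0.26,-0.28,0],[-0.03,-0.29,-0.32,0],[-0.03,-0.32,-0.35,0],[-0.03,-0.35,-0.38,0],[-0.03,-0.4,-0.4,0],[-0.02,-0.44,-0.42,-5.8],[-0.02,-0.48,-0.44,-5.8],[-0.01,-0.52,-0.46,-5.8],[0,-0.56,-0.49,-5.8],[0,-0.6,-0.52,-5.8],[0,-0.64,-0.54,-5.8],[0,-0.665,-0.552,-5.8],[0,-0.665,-0.552,-5.8],[0,-0.665,-0.552,-5.8]], "claw": 60}}

```text
t: 2.15
tcp_pos: [0.4944, 0.2481, 0.2313]
tool_rot: [-0.685, -0.173, 0.686, -0.173]
force: [-0.6, -0.5, -0.2]
finger_gap: 0.601
```

Run:
```python
from h import *
s=grab('wrist','w1'); goto([0.495,0.248,0.1],118.2)
```

```text
shift mm [131.4  -0.2  -0.9] spin 0.0 or -180.0 heading y -61.8 q1,q6 [0.261 1.339]
```

View pics/w1.png

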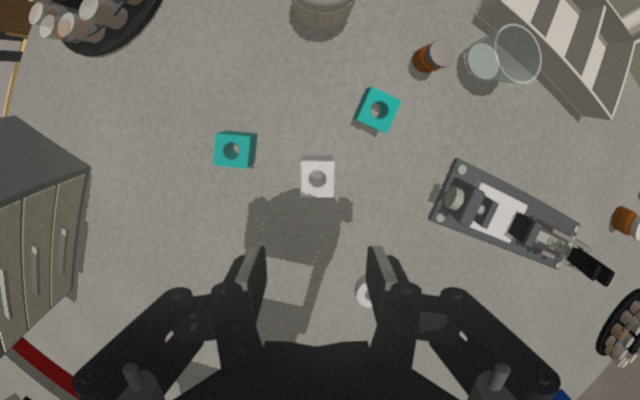

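The wrist view shows the silver collar at (318,178), the turquoise look-alikes at (234,150) and (378,110), and the clamp at right around (510,212). Now I'll refine both poses with fisheye rays.

```bash
cat >> h.py <<'E'
def fray(s,u,v,h):
    x=(u-s['cx']);y=(v-s['cy']);r=np.hypot(x,y);th=r/f(s)
    c=np.array([x/r*np.sin(th),y/r*np.sin(th),np.cos(th)]) if r>0 else np.array([0,0,1.])
    R=np.array(s['R']);d=R.T@c;o=-R.T@np.array(s['t']);return o+d*(h-o[2])/d[2]
def ortho(s,c,ang,h,w,ht,res,name):
    """rectified bench-parallel crop at height h; centre c, image right=ang deg heading"""
    a=np.radians(ang);ex=np.array([np.cos(a),np.sin(a)]);ey=np.array([-ex[1],ex[0]])
    W,H=int(w/res),int(ht/res);I,J=np.meshgrid(np.arange(W),np.arange(H))
    X=c[0]+((I-W/2)*ex[0]-(J-H/2)*ey[0])*res;Y=c[1]+((I-W/2)*ex[1]-(J-H/2)*ey[1])*res
    P=np.stack([X,Y,np.full_like(X,h)],-1)@np.array(s['R']).T+s['t']
    th=np.arctan2(np.hypot(P[...,0],P[...,1]),P[...,2]);n=np.hypot(P[...,0],P[...,1])+1e-9
    mx=s['cx']+f(s)*th*P[...,0]/n;my=s['cy']+f(s)*th*P[...,1]/n
    im=cv2.remap(s['image'],mx.astype(np.float32),my.astype(np.float32),cv2.INTER_CUBIC)
    cv2.imwrite(f'pics/{name}.png',im);return im
E
python3 - <<'E'
from h import *
s=load('w1');im=s['image'];g=im.min(axis=2)
roi=np.zeros_like(g);roi[150:206,285:350]=1
for th in(140,160,180):
    m=((g>th)&(roi>0)).astype(np.uint8)
    c=max(cv2.findContours(m,0,2)[0],key=cv2.contourArea)
    print(th,cv2.boundingRect(c))
# top face in ortho
o=ortho(s,(0.495,0.248),28.2,0.045,0.08,0.08,0.0002,'oc')
gg=o.min(axis=2)
for th in (160,190,210):
    c=max(cv2.findContours((gg>th).astype(np.uint8),0,2)[0],key=cv2.contourArea);r=cv2.minAreaRect(c);print(th,r)
o=ortho(s,(0.5666,0.0123),98.4,0.03,0.32,0.12,0.0004,'ocl')
E
```

```text
140 (300, 160, 36, 38)
160 (301, 161, 34, 36)
180 (302, 162, 32, 35)
160 ((193.5, 203.0), (184.0, 201.0), 90.0)
190 ((243.0, 203.0), (166.0, 88.0), 90.0)Traceback (most recent call last):
  File "<stdin>", line 12, in <module>
ValueError: max() iterable argument is empty
```

View pics/oc.png

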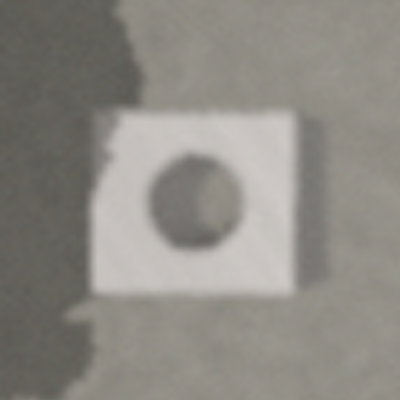

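Run:
```python
from h import *
s=load('w1')
o=ortho(s,(0.5666,0.0123),98.4,0.03,0.32,0.12,0.0004,'ocl')
goto([0.4945,0.2473,0.038],118.2)
```

```text
shift mm [193.4   0.2  -0.2] spin 0.0 or -180.0 heading y -61.8 q1,q6 [0.261 1.339]
```

View pics/ocl.png

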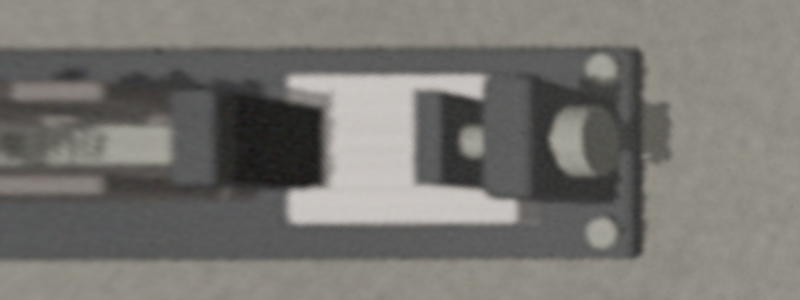

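```bash
cat >> h.py <<'E'
CA=98.4;cx_=np.array([np.cos(np.radians(CA)),np.sin(np.radians(CA))]);cy_=np.array([-cx_[1],cx_[0]])
C0=np.array([0.5659,0.0132])-0.082*cx_
def cl2w(x,y=0): return C0+x*cx_+y*cy_
def w2cl(p): d=np.array(p[:2])-C0; return np.array([d@cx_,d@cy_])
E
python3 - <<'E'
from h import *
s=load('top0');print(C0)
for u,v in [(163,178),(290,165),(303,163)]:
    print(w2cl(plane(s,280+u/5-.4,155+v/5-.4,0.07)).round(4))
print(cl2w(0.095),cl2w(-.01))
E
```

```text
[ 0.57787881 -0.06792033]
[0.1175 0.0007]
[0.0538 0.0022]
[0.0472 0.002 ]
[0.56400092 0.02606054] [ 0.57933964 -0.07781305]
```

Request:
{"api": "play_rows", "payload": {"series": [[0.05,0,0,0],[0.1,0,0,0],[0.13,0,0,0],[0.16,0,0,0],[0.18,0,0,0],[0.19,0,0,0],[0.193,0,0,0],[0.193,0,0,0]], "claw": 60}}

```text
t: 3.0
tcp_pos: [0.4947, 0.2468, 0.0388]
tool_rot: [-0.686, -0.172, 0.686, -0.172]
force: [0.9, -0.2, 0.2]
finger_gap: 0.602
```

Request:
{"api": "play_rows", "payload": {"series": [[0.015,0,0,0],[0.026,0,0,0],[0.026,0,0,0]]}}

```text
t: 3.3
tcp_pos: [0.4943, 0.2466, 0.0125]
tool_rot: [-0.685, -0.172, 0.687, -0.172]
force: [0.1, 0.4, -1.0]
finger_gap: 0.597
```

Request:
{"api": "play_rows", "payload": {"series": [[0,0,0,0],[0,0,0,0],[0,0,0,0],[0,0,0,0],[0,0,0,0],[0,0,0,0],[0,0,0,0]], "claw": 0, "force": 40}}

```text
t: 4.0
tcp_pos: [0.4946, 0.2467, 0.0131]
tool_rot: [-0.686, -0.172, 0.686, -0.172]
force: [-0.8, 0.4, 5.1]
finger_gap: 0.414
```

Request:
{"api": "play_rows", "payload": {"series": [[-0.03,0,0,0],[-0.07,0,0,0],[-0.11,0,0,0],[-0.14,0,0,0],[-0.15,0,0,0],[-0.15,0,0,0]]}}

```text
t: 4.6
tcp_pos: [0.4953, 0.2467, 0.1638]
tool_rot: [0.686, 0.172, -0.685, 0.172]
force: [0.9, 1.0, -2.1]
finger_gap: 0.416
```

Run:
```python
from h import *
p=cl2w(0.094); goto([p[0],p[1],.14],CA-90); print(manip.sense()['force'],manip.sense()['finger_gap'])
```

```text
shift mm [ 23.6 228.   43.9] spin -70.2 or 109.8 heading y -61.8 q1,q6 [0.26  1.338]
[ 0.93832535  1.03214245 -2.09533412] 0.416449189375424
```

Request:
{"api": "play_rows", "payload": {"series": [[0,0.03,0.006,-8],[0,0.06,0.012,-16],[0,0.09,0.018,-24],[0,0.12,0.024,-32],[0,0.15,0.03,-40],[0,0.18,0.036,-48],[0,0.205,0.04,-56],[0,0.22,0.043,-64],[0.01,0.228,0.044,-70.2],[0.02,0.228,0.044,-70.2],[0.02,0.228,0.044,-70.2]]}}

```text
t: 5.7
tcp_pos: [0.5613, 0.0254, 0.1401]
tool_rot: [0.462, 0.537, -0.464, 0.532]
force: [-0.4, 0.2, -2.7]
finger_gap: 0.416
```

Run:
```python
from h import *
p=cl2w(0.094); goto([p[0],p[1],.046],CA-90); st=manip.sense();print(st['force'],w2cl(st['tcp_pos']))
s=grab('wrist','w2');s=grab('top','t2')
ortho(s,(0.5666,0.0123),98.4,0.07,0.2,0.12,0.0004,'dummy')
cv2.imwrite('pics/t2c.png',cv2.resize(s['image'][150:230,270:430],None,fx=5,fy=5,interpolation=cv2.INTER_CUBIC))
s=load('w2');ortho(s,(0.5666,0.0123),98.4,0.07,0.32,0.2,0.0004,'w2o')
```

```text
shift mm [94.1  3.3  1.1] spin -0.2 or 179.8 heading y 8.2 q1,q6 [-0.155 -0.299]
[-0.40318666  0.15016051 -2.67329324] [0.09474556 0.00275081]
```

View pics/w2.png

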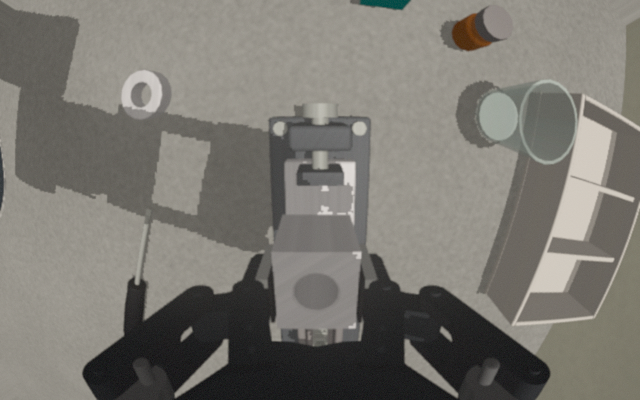

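View pics/w2o.png

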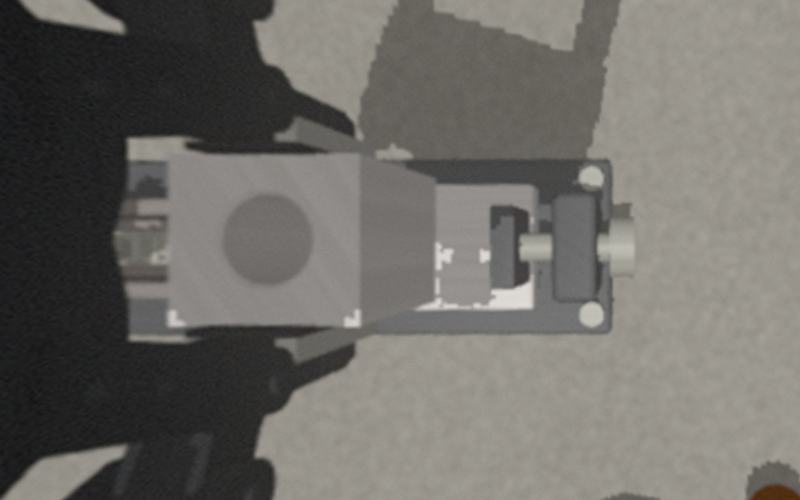

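Request:
{"api": "play_rows", "payload": {"series": [[0.01,0.003,0.001,0],[0.03,0.003,0.001,0],[0.05,0.003,0.001,0],[0.07,0.003,0.001,0],[0.085,0.003,0.001,0],[0.092,0.003,0.001,0],[0.092,0.003,0.001,0]]}}

```text
t: 6.5
tcp_pos: [0.565, 0.0258, 0.0489]
tool_rot: [0.462, 0.537, -0.463, 0.533]
force: [-0.6, -0.2, -1.6]
finger_gap: 0.416
```

Run:
```python
from h import *
p=cl2w(0.094); goto([p[0],p[1],.043],CA-90); st=manip.sense();print(st['force'],w2cl(st['tcp_pos']))
s=grab('wrist','w3')
```

```text
shift mm [ 5.9 -0.9  0.7] spin -0.1 or 179.9 heading y 8.3 q1,q6 [-0.153 -0.3  ]
[-0.57162135 -0.20699384 -1.55345296] [ 0.09464736 -0.0009238 ]
```

View pics/w3.png

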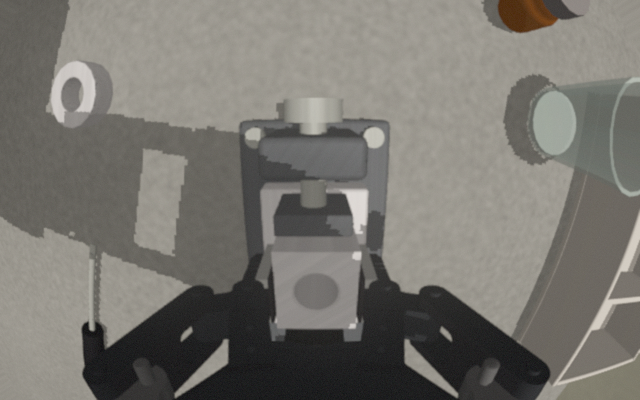

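The collar (317,285) is lined up in front of the stop (313,215) and clear of it. I'll lower it gently.

Request:
{"api": "play_rows", "payload": {"series": [[0.002,-0.0005,0.0005,0],[0.003,-0.0005,0.0005,0],[0.004,-0.0005,0.0005,0],[0.005,-0.0005,0.0005,0],[0.005,-0.0005,0.0005,0]]}}

```text
t: 7.05
tcp_pos: [0.5652, 0.0251, 0.0449]
tool_rot: [0.462, 0.536, -0.463, 0.534]
force: [-0.0, 0.2, -1.9]
finger_gap: 0.414
```

Request:
{"api": "play_rows", "payload": {"series": [[0.001,0,0,0],[0.002,0,0,0],[0.002,0,0,0]]}}

```text
t: 7.35
tcp_pos: [0.5653, 0.0251, 0.0431]
tool_rot: [0.462, 0.536, -0.463, 0.534]
force: [-0.5, -0.2, 1.2]
finger_gap: 0.41
```

Request:
{"api": "play_rows", "payload": {"series": [[0.0005,0,0,0],[0.0005,0,0,0],[0.0005,0,0,0],[0.0005,0,0,0],[0.0005,0,0,0],[0.0005,0,0,0]], "claw": 62}}

```text
t: 7.95
tcp_pos: [0.5653, 0.0251, 0.0426]
tool_rot: [0.462, 0.536, -0.463, 0.534]
force: [0.3, 1.1, 0.2]
finger_gap: 0.619
```

Request:
{"api": "play_rows", "payload": {"series": [[-0.01,0,0,0],[-0.04,0,0,0],[-0.08,0,0,0],[-0.12,0,0,0],[-0.15,0,0,0],[-0.18,0,0,0],[-0.18,0,0,0]]}}

```text
t: 8.65
tcp_pos: [0.5686, 0.0244, 0.228]
tool_rot: [0.464, 0.533, -0.46, 0.537]
force: [0.3, 0.1, -0.5]
finger_gap: 0.621
```

Run:
```python
from h import *
st=manip.sense();print(st['force'],w2cl(st['tcp_pos']))
p=cl2w(0.0);goto([p[0],p[1],.225],CA-90)
s=grab('wrist','w4');ortho(s,cl2w(.08),98.4,0.075,0.3,0.16,0.0004,'w4o')
```

```text
[ 0.33734118  0.11034278 -0.51037281] [ 0.09267375 -0.00434829]
shift mm [ 3.1 -4.2 92.7] spin -0.1 or 179.9 heading y 8.3 q1,q6 [-0.154 -0.3  ]
```

View pics/w4.png

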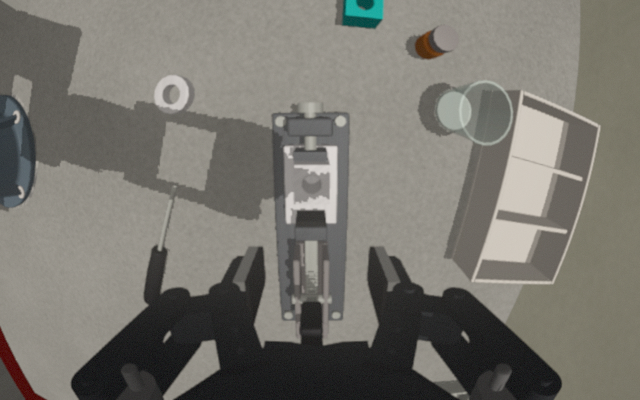

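View pics/w4o.png

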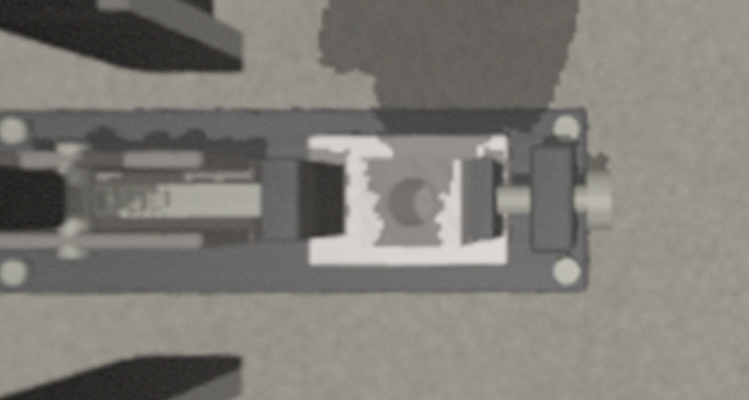

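The collar stands square on the seat with its bore at about x=94.8 mm, jaw and stop clear on either side. Next I shut the fingers and go to the jaw side of the trigger.

Request:
{"api": "play_rows", "payload": {"series": [[0,-0.004,0.04,0],[0,-0.004,0.075,0],[0,-0.004,0.081,0],[0,-0.004,0.081,0],[0.03,-0.004,0.081,0],[0.06,-0.004,0.081,0],[0.09,-0.004,0.081,0],[0.102,-0.004,0.081,0],[0.102,-0.004,0.081,0]], "claw": 0}}

```text
t: 9.6
tcp_pos: [0.5733, -0.0545, 0.1214]
tool_rot: [0.463, 0.536, -0.462, 0.534]
force: [0.1, -0.9, 0.8]
finger_gap: -0.001
```

Run:
```python
from h import *
st=manip.sense();F=st['force'];print(F,'Fx clamp',F[:2]@cx_,w2cl(st['tcp_pos']),st['tcp_pos'],st['finger_gap'])
p=cl2w(-.01);goto([p[0],p[1],.126],CA-90)
s=grab('side','s5');cv2.imwrite('pics/s5c.png',cv2.resize(s['image'][60:260,250:400],None,fx=3,fy=3,interpolation=cv2.INTER_CUBIC))
s=grab('wrist','w5')
```

```text
[ 0.13693857 -0.86170358  0.83581017] Fx clamp -0.8724639073455374 [0.01392945 0.00253309] [ 0.57333804 -0.05451036  0.1214221 ] -0.0009201246235919872
shift mm [-4.7  2.5 23.9] spin -0.0 or 180.0 heading y 8.4 q1,q6 [-0.29  -0.438]
```

View pics/s5c.png

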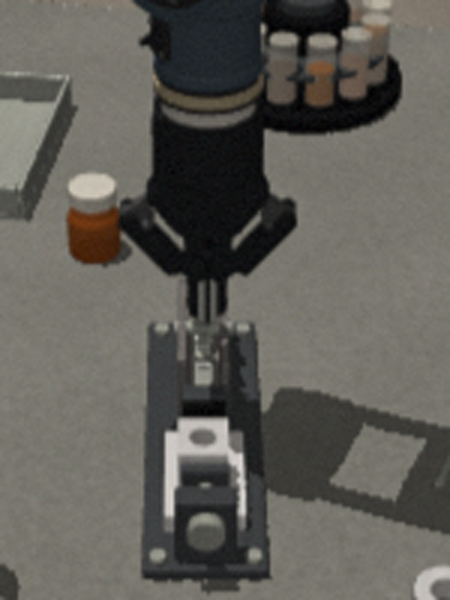

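View pics/w5.png

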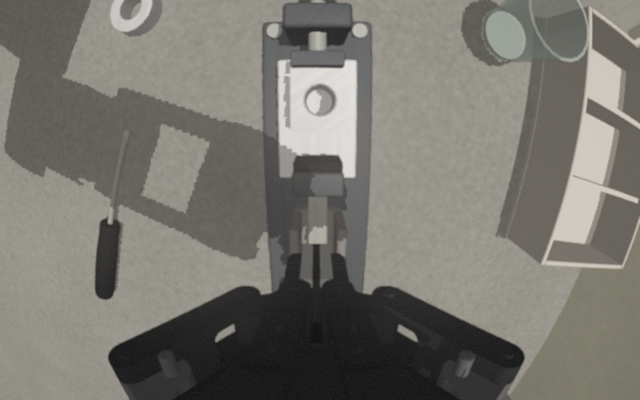

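Request:
{"api": "play_rows", "payload": {"series": [[-0.004,0.0025,0.01,0],[-0.004,0.0025,0.02,0],[-0.004,0.0025,0.028,0],[-0.004,0.0025,0.034,0],[-0.004,0.0025,0.038,0],[-0.004,0.0025,0.04,0],[-0.004,0.0025,0.04,0]]}}

```text
t: 10.4
tcp_pos: [0.5844, -0.0938, 0.1295]
tool_rot: [0.465, 0.534, -0.46, 0.535]
force: [0.5, 7.1, 5.7]
finger_gap: 0.001
```

```bash
cat >> h.py <<'E'
def stat():
    st=manip.sense();F=st['force'];x,y=w2cl(st['tcp_pos']);print('t',st['t'],'pull',(F[:2]@cx_).round(2),'lat',(F[:2]@cy_).round(2),'fz',F[2].round(2),'x',x.round(4),'y',y.round(4),'z',st['tcp_pos'][2].round(4))
E
python3 - <<'E'
from h import *
stat()
E
```

```text
t 10.4 pull 6.91 lat -1.54 fz 5.71 x -0.0265 y -0.0027 z 0.1295
```

Request:
{"api": "play_rows", "payload": {"series": [[0.001,0,0.004,0],[0.001,0.001,0.007,0],[0.001,0.001,0.01,0],[0.001,0.001,0.01,0]]}}

```text
t: 10.8
tcp_pos: [0.5859, -0.1016, 0.1297]
tool_rot: [0.467, 0.535, -0.46, 0.533]
force: [-2.2, 8.6, 7.4]
finger_gap: -0.001
```

Run:
```python
from h import *
stat(); s=grab('wrist','w6');stat()
```

```text
t 10.8 pull 8.79 lat 0.96 fz 7.44 x -0.0345 y -0.003 z 0.1297
t 10.85 pull 8.56 lat 1.53 fz 6.72 x -0.0344 y -0.003 z 0.1297
```

View pics/w6.png

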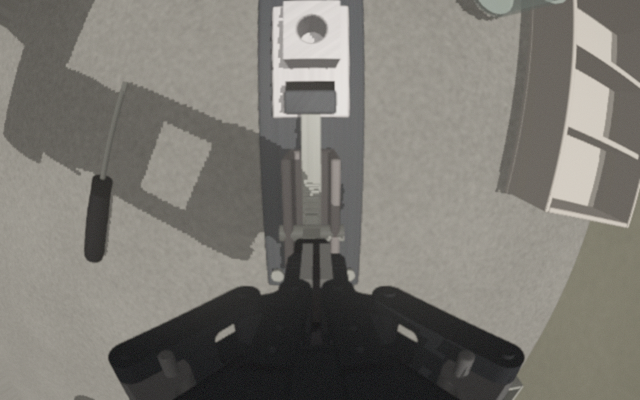

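Request:
{"api": "play_rows", "payload": {"series": [[0.001,0.001,0.0015,0],[0.001,0.001,0.003,0],[0.001,0.001,0.003,0]]}}

```text
t: 11.15
tcp_pos: [0.586, -0.1021, 0.1298]
tool_rot: [0.468, 0.537, -0.459, 0.531]
force: [-2.5, 8.7, 5.9]
finger_gap: -0.0
```

Run:
```python
from h import *
stat()
```

```text
t 11.15 pull 9.0 lat 1.24 fz 5.94 x -0.035 y -0.003 z 0.1298
```

Request:
{"api": "play_rows", "payload": {"series": [[0.002,0.002,0.003,0],[0.002,0.002,0.006,0],[0.002,0.002,0.006,0],[0.002,0.002,0.006,0]]}}

```text
t: 11.55
tcp_pos: [0.5871, -0.1053, 0.1287]
tool_rot: [0.469, 0.538, -0.459, 0.528]
force: [-2.9, 8.1, 5.7]
finger_gap: 0.0
```

Run:
```python
from h import *
stat(); st=manip.sense(); print(st['ft_torque'],Ro.from_quat(st['tool_rot']).as_matrix().round(3))
s=grab('side','s6');cv2.imwrite('pics/s6c.png',cv2.resize(s['image'][60:260,250:400],None,fx=3,fy=3,interpolation=cv2.INTER_CUBIC))
```

```text
t 11.55 pull 8.46 lat 1.65 fz 5.7 x -0.0384 y -0.0037 z 0.1287
[ 1.41713212  0.48358293 -0.01575701] [[-0.001  0.99   0.138]
 [ 0.02   0.138 -0.99 ]
 [-1.     0.001 -0.02 ]]
```

View pics/s6c.png

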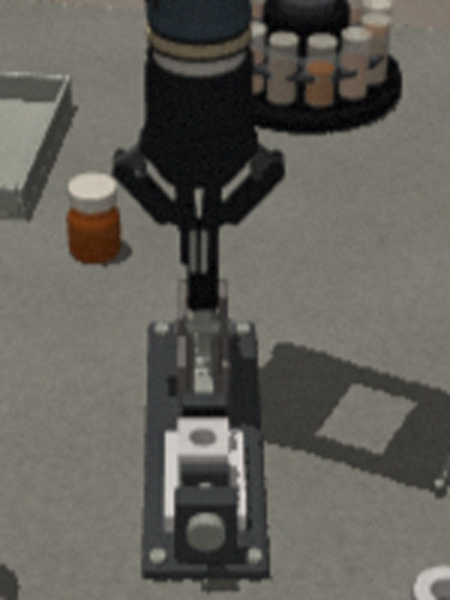

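Request:
{"api": "play_rows", "payload": {"series": [[0.001,0.002,-0.01,0],[0.001,0.003,-0.02,0],[0.001,0.0035,-0.035,0],[0.001,0.0035,-0.045,0],[0.001,0.0035,-0.045,0]]}}

```text
t: 12.1
tcp_pos: [0.5845, -0.0589, 0.1289]
tool_rot: [0.469, 0.539, -0.459, 0.529]
force: [-0.5, -0.8, 0.0]
finger_gap: -0.003
```

```bash
cat >> h.py <<'E'
def jawpic(tag):
    s=grab('wrist',tag);return ortho(s,cl2w(.08),98.4,0.07,0.16,0.1,0.0002,tag+'o')
E
python3 - <<'E'
from h import *
stat(); st=manip.sense(); print(Ro.from_quat(st['tool_rot']).as_matrix().round(3))
jawpic('w7');stat(); p=cl2w(-.0385);goto([p[0],p[1],.127],CA-90)
E
```

```text
t 12.1 pull -0.76 lat 0.57 fz 0.02 x 0.0079 y -0.0079 z 0.1289
[[-0.001  0.99   0.14 ]
 [ 0.02   0.14  -0.99 ]
 [-1.     0.002 -0.02 ]]
t 12.15 pull -1.17 lat -0.13 fz 0.23 x 0.0071 y -0.0081 z 0.1289
shift mm [ 1.  -7.8 45.6] spin -0.4 or 179.6 heading y 8.0 q1,q6 [-0.301 -0.455]
```

View pics/w7o.png

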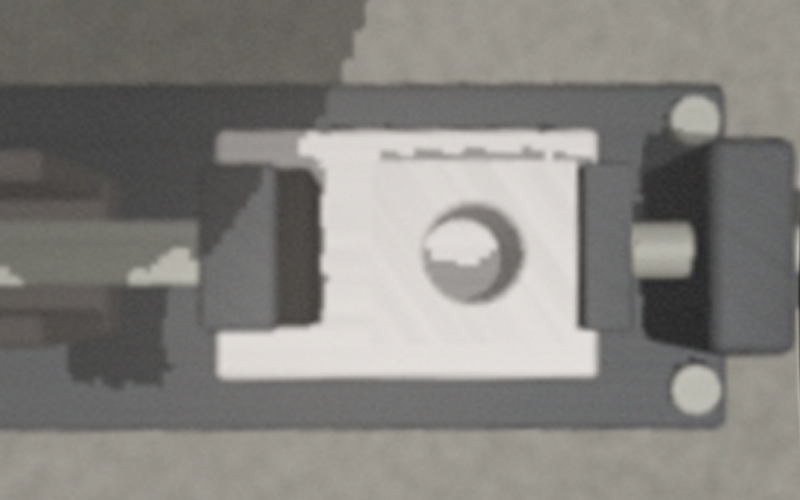

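Request:
{"api": "play_rows", "payload": {"series": [[0.002,-0.005,0,0],[0.002,-0.008,0.012,0],[0.002,-0.008,0.022,0],[0.002,-0.008,0.032,0],[0.002,-0.008,0.04,0],[0.002,-0.008,0.0455,0],[0.002,-0.008,0.0475,0],[0.002,-0.008,0.0475,0],[0.002,-0.008,0.0475,0]]}}

```text
t: 13.05
tcp_pos: [0.5831, -0.1063, 0.1264]
tool_rot: [0.471, 0.539, -0.458, 0.527]
force: [-1.0, 8.2, 5.5]
finger_gap: 0.0
```

Run:
```python
from h import *
stat()
```

```text
t 13.05 pull 8.3 lat -0.21 fz 5.46 x -0.0387 y 0.0004 z 0.1264
```

Request:
{"api": "play_rows", "payload": {"series": [[0,0,-0.012,0],[0,0,-0.026,0],[0,0,-0.038,0],[0,0,-0.046,0],[0,0,-0.046,0],[0,0,-0.046,0],[0,0,-0.034,0],[0,0,-0.024,0],[0,0,-0.015,0],[0,0,-0.008,0],[0,0,-0.002,0],[0,0,0.001,0],[0,0,0.001,0],[0,0,0.001,0],[0,0,-0.012,0],[0,0,-0.026,0],[0,0,-0.038,0],[0,0,-0.046,0],[0,0,-0.046,0],[0,0,-0.046,0]]}}

```text
t: 15.05
tcp_pos: [0.5771, -0.0608, 0.1276]
tool_rot: [0.47, 0.539, -0.458, 0.528]
force: [0.0, -0.4, -0.6]
finger_gap: -0.0
```

Run:
```python
from h import *
stat();jawpic('w8');stat(); p=cl2w(-.0385);goto([p[0],p[1],.127],CA-90); print(Ro.from_quat(manip.sense()['tool_rot']).as_matrix().round(3)[:,0])
```

```text
t 15.05 pull -0.4 lat 0.05 fz -0.63 x 0.0071 y -0.0003 z 0.1276
t 15.1 pull 0.02 lat -0.26 fz 0.83 x 0.0068 y -0.0003 z 0.1276
shift mm [-0.5  0.1 45.3] spin -0.5 or 179.5 heading y 7.9 q1,q6 [-0.31  -0.465]
[-0.001  0.024 -1.   ]
```

View pics/w8o.png

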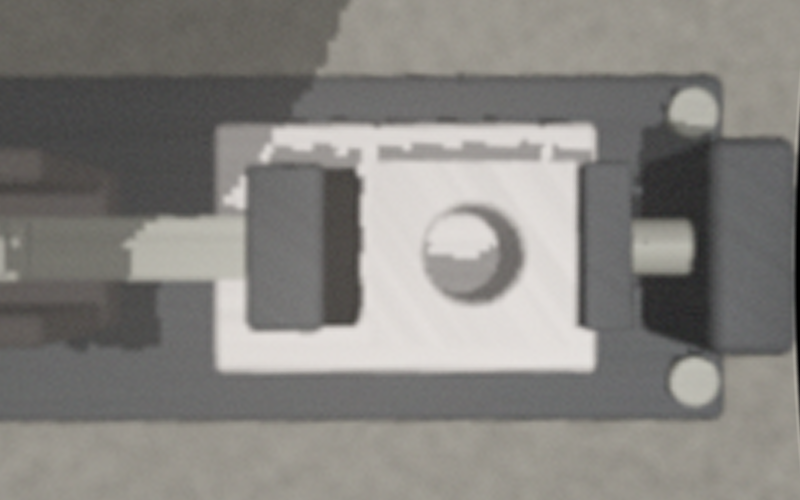

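Each squeeze moves the jaw by one tooth (grey jaw edge went from 276 to 323 px over two squeezes). The collar stays square, with its left face near 372 px. From here I feel each squeeze.

Request:
{"api": "play_rows", "payload": {"series": [[0,0,0.012,0],[0,0,0.022,0],[0,0,0.03,0],[0,0,0.036,0],[0,0,0.041,0],[0,0,0.0445,0],[0,0,0.0465,0],[0,0,0.0465,0]]}}

```text
t: 15.9
tcp_pos: [0.5836, -0.1053, 0.1272]
tool_rot: [0.473, 0.539, -0.457, 0.526]
force: [1.5, 9.9, 5.9]
finger_gap: -0.002
```

Run:
```python
from h import *
stat()
jawpic('w9');stat()
```

```text
t 15.9 pull 9.54 lat -2.97 fz 5.85 x -0.0378 y -0.0001 z 0.1272
t 15.95 pull 9.37 lat -0.84 fz 6.23 x -0.0377 y -0.0001 z 0.1272
```

View pics/w9o.png

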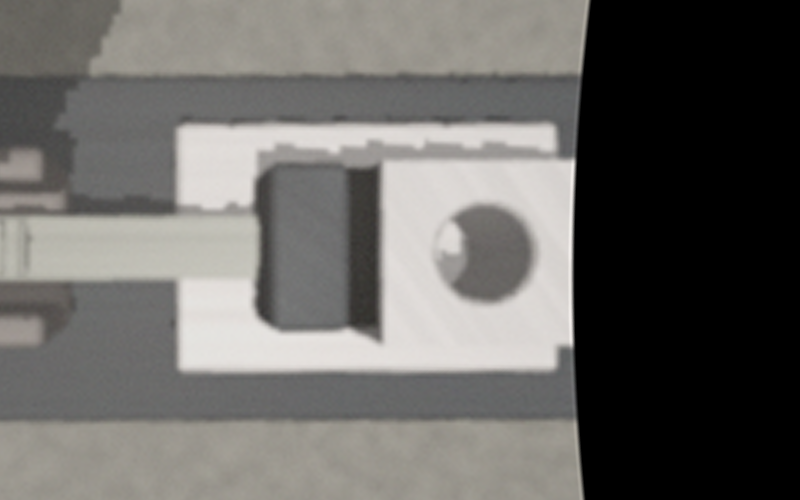

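Request:
{"api": "play_rows", "payload": {"series": [[0,0,-0.012,0],[0,0,-0.026,0],[0,0,-0.038,0],[0,0,-0.045,0],[0,0,-0.045,0],[0,0,-0.045,0]]}}

```text
t: 16.55
tcp_pos: [0.5778, -0.0609, 0.1286]
tool_rot: [0.472, 0.539, -0.457, 0.526]
force: [0.7, -0.0, 1.6]
finger_gap: 0.002
```

Run:
```python
from h import *
stat();jawpic('w10');stat(); p=cl2w(-.0385);goto([p[0],p[1],.127],CA-90)
```

```text
t 16.55 pull -0.12 lat -0.67 fz 1.61 x 0.007 y -0.001 z 0.1286
t 16.6 pull 0.78 lat -0.66 fz -1.35 x 0.0067 y -0.001 z 0.1286
shift mm [ 0.4 -0.5 45.3] spin -0.6 or 179.4 heading y 7.8 q1,q6 [-0.311 -0.468]
```

View pics/w10o.png

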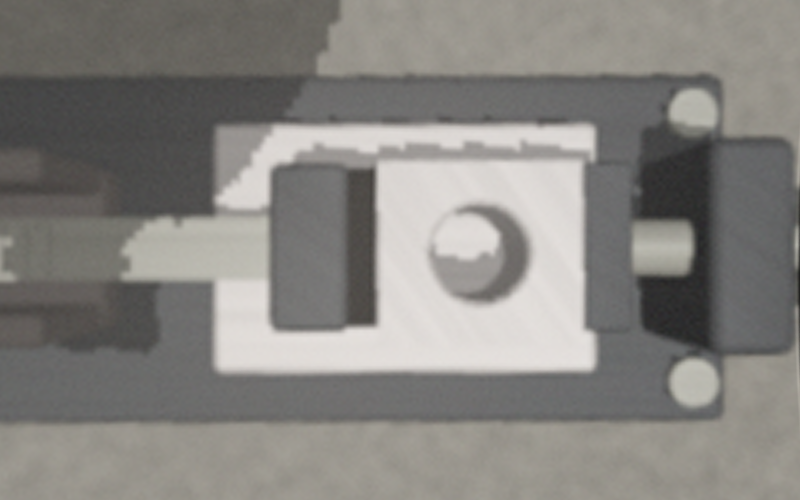

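Squeeze 4 pushed the collar about 1.4 mm, up to the stop (585 px). Squeeze 5 goes in small steps, reading the force each time.

Request:
{"api": "play_rows", "payload": {"series": [[0,0,0.012,0],[0,0,0.02,0],[0,0,0.026,0],[0,0,0.03,0],[0,0,0.033,0],[0,0,0.034,0]]}}

```text
t: 17.2
tcp_pos: [0.5825, -0.0935, 0.1284]
tool_rot: [0.474, 0.539, -0.457, 0.525]
force: [-0.3, 8.0, 6.1]
finger_gap: 0.002
```

Run:
```python
from h import *
stat()
```

```text
t 17.2 pull 7.95 lat -0.86 fz 6.08 x -0.026 y -0.0008 z 0.1284
```

Request:
{"api": "play_rows", "payload": {"series": [[0,0,0.0015,0],[0,0,0.003,0],[0,0,0.004,0]]}}

```text
t: 17.5
tcp_pos: [0.5828, -0.0955, 0.1286]
tool_rot: [0.475, 0.54, -0.456, 0.524]
force: [-0.1, 9.0, 6.5]
finger_gap: 0.0
```

Run:
```python
from h import *
stat()
```

```text
t 17.5 pull 8.9 lat -1.18 fz 6.47 x -0.028 y -0.0008 z 0.1286
```

Request:
{"api": "play_rows", "payload": {"series": [[0,0,0.002,0],[0,0,0.0035,0],[0,0,0.0045,0]]}}

```text
t: 17.8
tcp_pos: [0.5831, -0.0975, 0.1289]
tool_rot: [0.477, 0.541, -0.455, 0.522]
force: [0.9, 9.8, 4.2]
finger_gap: -0.002
```

Run:
```python
from h import *
stat()
```

```text
t 17.8 pull 9.6 lat -2.35 fz 4.2 x -0.0301 y -0.0008 z 0.1289
```

Request:
{"api": "play_rows", "payload": {"series": [[0,0,0.002,0],[0,0,0.004,0],[0,0,0.005,0]]}}

```text
t: 18.1
tcp_pos: [0.5834, -0.0995, 0.1291]
tool_rot: [0.479, 0.543, -0.454, 0.52]
force: [0.4, 12.0, 5.2]
finger_gap: -0.002
```

Run:
```python
from h import *
stat();print(Ro.from_quat(manip.sense()['tool_rot']).as_matrix().round(3)[:,0])
```

```text
t 18.1 pull 11.79 lat -2.1 fz 5.22 x -0.0321 y -0.0009 z 0.1291
[-0.001  0.047 -0.999]
```

Run:
```python
from h import *
st=manip.sense();F=st['force'];M=st['ft_torque'];print(F,M,M[:2]@cx_,M[:2]@cy_, 'lever',(M[:2]@cy_)/(F[:2]@cx_))
F=np.array([-2.9,8.1,5.7]);M=np.array([1.417,.4836,-.016]);print((M[:2]@cy_)/(F[:2]@cx_),M[:2]@cy_)
stat()
```

```text
[ 0.3519926  11.9679291   5.22313219] [ 1.76825326 -0.08240462  0.08079201] -0.3398324057337507 -1.7372461109825879 lever -0.14737260603870572
-0.1745275405674261 -1.472444648421337
t 18.1 pull 11.79 lat -2.1 fz 5.22 x -0.0321 y -0.0009 z 0.1291
```

Run:
```python
from h import *
Ms=[]
for i in range(3):
    snapshot('top') if i<2 else jawpic('w11')
    st=manip.sense();F=st['force'];M=st['ft_torque'];Ms.append([F[:2]@cx_,F[2],M[:2]@cy_])
    stat()
print(np.array(Ms).round(2), np.mean(Ms,0))
```

```text
t 18.15 pull 10.93 lat -2.03 fz 4.85 x -0.0321 y -0.0009 z 0.1291
t 18.2 pull 10.61 lat -2.31 fz 5.5 x -0.032 y -0.0008 z 0.1291
t 18.25 pull 11.25 lat -0.93 fz 5.61 x -0.032 y -0.0009 z 0.1291
[[10.93  4.85 -1.7 ]
 [10.61  5.5  -1.62]
 [11.25  5.61 -1.61]] [10.93032286  5.31975852 -1.64332637]
```

View pics/w11o.png

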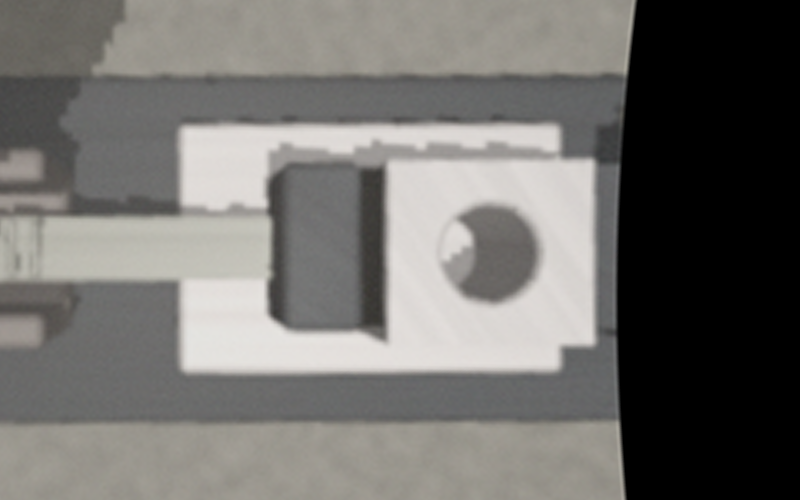

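The jaw has moved on 1.8 mm while the collar moved only about 0.6 mm, so the rubber is loaded. The moment arm shows contact near the top of the paddle, so 11.5 N there equals about 15 N at trigger_grip. I'll let go and check that it holds.

Request:
{"api": "play_rows", "payload": {"series": [[0,0,-0.01,0],[0,0,-0.022,0],[0,0,-0.034,0],[0,0,-0.04,0],[0,0,-0.04,0]]}}

```text
t: 18.75
tcp_pos: [0.5782, -0.0592, 0.1311]
tool_rot: [0.478, 0.543, -0.454, 0.52]
force: [-0.3, -0.3, 1.0]
finger_gap: -0.004
```

Run:
```python
from h import *
stat();jawpic('w12');stat(); p=cl2w(-.0385);goto([p[0],p[1],.127],CA-90);print(manip.sense()['ft_torque'])
```

```text
t 18.75 pull -0.28 lat 0.35 fz 1.0 x 0.0086 y -0.0016 z 0.1311
t 18.8 pull 0.0 lat -0.03 fz 0.09 x 0.008 y -0.0018 z 0.1311
shift mm [ 2.  -1.  46.7] spin -0.9 or 179.1 heading y 7.5 q1,q6 [-0.318 -0.482]
[-0.02087624 -0.00928495  0.05684303]
```

View pics/w12o.png

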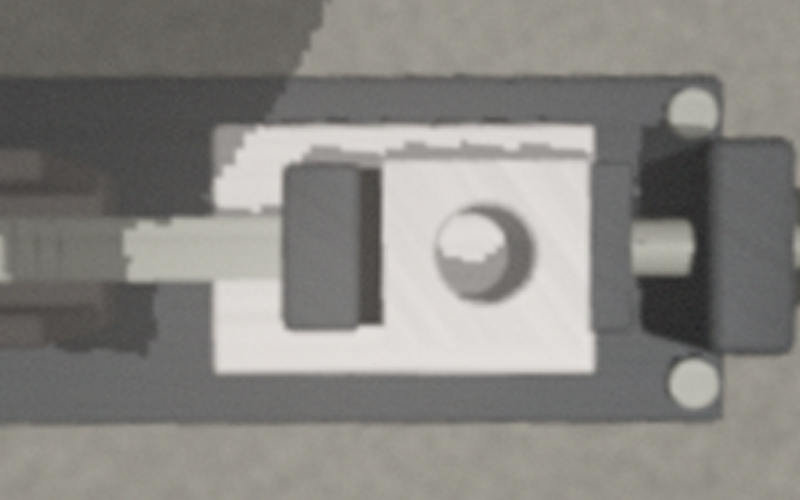

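The jaw held after release. It sits 2.6 mm further on than after squeeze 4, the collar (384–591 px) is against the stop, and the rubber is about 1 mm compressed. I'll retreat and do the final check.

Request:
{"api": "play_rows", "payload": {"series": [[-0.03,0,0,0],[-0.07,0,0,0],[-0.11,0,0,0],[-0.13,0,-0.03,0],[-0.13,0,-0.06,0],[-0.13,0,-0.06,0],[-0.13,0,-0.06,0]]}}

```text
t: 19.5
tcp_pos: [0.5708, -0.0066, 0.2639]
tool_rot: [0.478, 0.542, -0.454, 0.521]
force: [0.2, 0.0, 0.7]
finger_gap: 0.002
```

Run:
```python
from h import *
stat();s=grab('wrist','w13');s=grab('side','s13')
cv2.imwrite('pics/s13c.png',s['image'])
```

```text
t 19.5 pull 0.01 lat -0.24 fz 0.67 x 0.0617 y -0.0019 z 0.2639
```

View pics/w13.png

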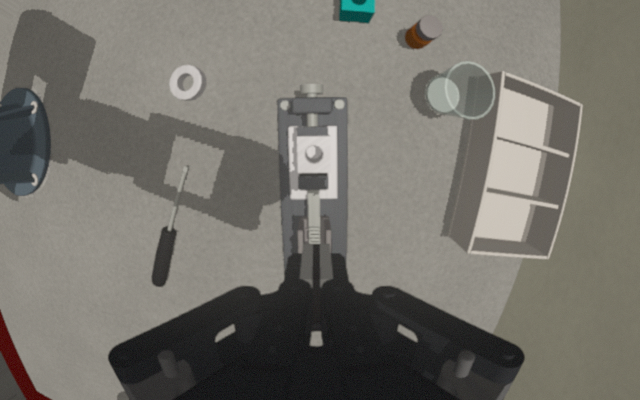

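View pics/s13c.png

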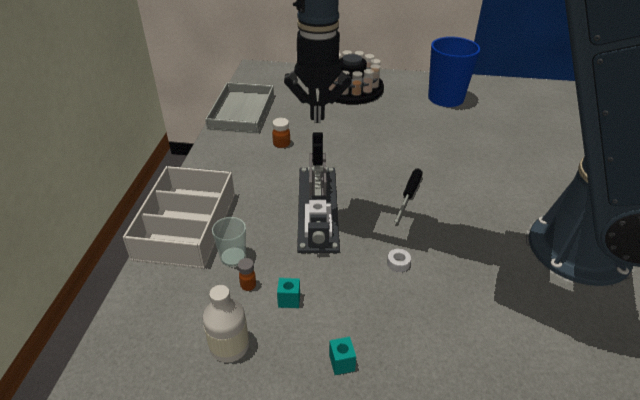

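The wrist view shows the collar (314,153) clamped between the jaw (313,180) and the stop. In the side view the bystanders stand where they were at the start. I'm handing in.

Run:
```python
from h import *
print(manip.sign_off())
```

```text
the job is handed in; nothing more can be done
None
```

The silver square collar is clamped against the stop, with its 40 mm side along the clamp. It took five squeezes of the trigger, and I handed the job in at about 20 s of the 64 s. I pulled the trigger with the shut fingers and let it spring back each time.

- **Tightening:** On the last squeeze the pull was about 11.5 N near the top of the trigger. I put that at 15 to 16 N at trigger_grip. It is an estimate, because the contact height came from noisy moment readings.
- **Partial last squeeze:** I stopped that squeeze by feel at roughly 0.29 rad, before the 0.32 rad tooth point. The jaw still held when let go.
- **Last checks:** In the pictures the collar stands square and touches the stop. The rubber is about 1 mm compressed, which suggests a grip of 8 to 10 N. The bystanders I could see looked unmoved, and the gripper touched nothing at the end.
- **What was off:** The tool leaned about 2.7° from stepping while loaded, and the first squeeze was made about 3 mm off centre. I did not see either cause any harm.

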